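Close up the two stacking hardware boxes

ROBOT

A 6-joint arm with a two-finger parallel gripper is mounted at the origin on the work surface. World frame = base frame: x ahead of the robot, y to its left, z up, the work surface at z = 0. Lengths are in m, angles in rad, forces in N, time in s.
With the tool pointing down it reaches from about 0.25 to 0.775 m from the base axis. Payload 4 kg.
Tool frame: the origin (TCP) lies midway between the tips of the shut fingers; the grasp point (between the pads) lies 19 mm behind it; z points along the fingers, y is the line along which they close (so a half turn about z gives the same grasp; the last joint's range is limited). The gripper opens to 94 mm and grips with 3 to 60 N. Pads are 16 mm wide; open, the fingers measure 119 mm over their backs; the gripper's body (75 mm by 177 mm) begins 78 mm behind the grasp point.
Start: joints at [-1.334, 0.087, 1.371, -0, 1.684, -0.103], TCP at [0.183, -0.519, 0.206] pointing down, gripper open.
Joint ranges: [-3.1, 3.1], [-0.76, 2.03], [0.27, 2.55], [-1.08, 4.22], [0.17, 2.65], [-2.57, 2.57]. Speed limits (rad/s): [2.79, 2.79, 3.14, 3.14, 3.14, 3.14].

INTERFACE

Orientations are given as [roll, pitch, yaw] about the fixed x, y, z axes, in that order (R = Rz(yaw) Ry(pitch) Rx(roll)).
In Python, from bench import robot gives the robot as it stands.
- The arm moves only by the tool servo_tool, never from a script. Its argument "moves" is a list of rows, each a list of 5 numbers: the shift along the tool's x, y, z in units of 25 mm (1.0 is 25 mm), then the turn about the tool's z in units of 6 degrees (1.0 is 6 degrees), then the closure, from 0 (fully open) to 1 (shut). In form: [[dx, dy, dz, yaw, gripper], ...]. A call has 1 to 10 rows; each row is the pose to reach, as a shift and turn from the pose commanded when the call began, along the tool's axes at that moment; what a row does not reach only later rows make up. A row lasts 1/12 s, in which the tool goes at most 41.7 mm and 7.16 degrees, less where a joint would pass 70% of its speed; a pose out of reach is approached as far as the arm can. A call with a gripper value outside its range is refused whole. The fingers move at their own pace and stop on an object; the grip force is fixed at half the most. Time passes only in rows, so rows that repeat a pose let the fingers close. It gives the time, the measured TCP pose, the force, the opening and the grip force at its end, in the units of the state.
- robot.get_obs(): the state, without advancing time (a new reading comes with each control period).
- robot.snapshot(name): name is "scene" or "top" or "wrist"; returns a dict with "image" (420x560x3 uint8, blue, green, red), "fx", "fy", "cx", "cy" (pixels), "k1" (the pictures are not rectified: a ray, as slopes to the right and down, at radius r is drawn at 1 + k1 r^2 times it, then the intrinsics apply), "eye" and "orientation" of the camera in the world; the wrist camera has in their place "T_tool_cam" (4x4, takes a point from camera to tool coordinates, whose origin is the TCP and whose axes are the flange's). Camera axes: x right, y down, z forward; pixel columns grow to the right and rows downward; lengths in m; the calibration is good to about 2 mm. A picture is of the moment at which its call begins: read the wrist's pose just before it. There is no depth.
- robot.close_job(): hands the job in; it is judged then, once.
The state is a dict: "time": time; "joint_positions": joint angles; "qvel": joint speeds; "joint_torque": joint torques, N m; "tool_pos": TCP position; "ee_rot": TCP orientation; "wrist_force": force on the tool from outside, world axes, zero at the start; "wrist_torque": the same for the moment, N m; "width": finger opening in m; "finger_force": force on a finger pad.
Only numpy, scipy, OpenCV 4.12 (cv2) and the standard library are available. Lean on these libraries where they do the work, as an engineer would, in place of code of your own. Each camera call takes 0.05 s, during which the arm holds its last target. There are 200 camera calls.

TASK

Close up the two wooden hardware boxes: take apart the stack of their trays and lids, set each tray squarely on the base it belongs to (short on short, long on long) and then each lid on its tray, every one dropped fully home with its feet inside the tier below. Keep the trays level so that no screws spill, and do not knock over the glue bottle.

Things in the scene. Friction and masses are not known exactly. Their poses are not given: they have to be found in the camera images.
- tray_short: Short box's tray: raw wood, open, 108 x 56 mm, 40 high with feet, walls 6, under 0.4 kg; low divider, screws, hinges. 4 corner feet 12 mm across, 8 high, tapered, drop inside the corners of the tier below (2 mm play), board on its rim: origin 38 above its base's. Origin: plan centre, level of the feet's ends; x lengthwise, z up; fits either way round. Starts on top of the stack, on the short lid.
- lid_short: Short box's lid: wood board 132 x 62 x 10 mm, 18 high with feet, overhanging its box 12 at ends, 3 at sides. 4 corner feet 12 mm across, 8 high, tapered, drop inside the corners of the tier below (2 mm play), board on its rim: origin 32 above its tray's. Origin: plan centre, level of the feet's ends; x lengthwise, z up; fits either way round. Starts under the short tray, on the long tray's rims.
- tray_long: Long box's tray: raw wood, open, 190 x 56 mm, 40 high with feet, walls 6, under 0.4 kg; 3 low dividers, screws, washers. 4 corner feet 12 mm across, 8 high, tapered, drop inside the corners of the tier below (2 mm play), board on its rim: origin 38 above its base's. Origin: plan centre, level of the feet's ends; x lengthwise, z up; fits either way round. Starts on the long lid.
- lid_long: Long box's lid: wood board 214 x 62 x 10 mm, 18 high with feet, overhanging its box 12 at ends, 3 at sides. 4 corner feet 12 mm across, 8 high, tapered, drop inside the corners of the tier below (2 mm play), board on its rim: origin 32 above its tray's. Origin: plan centre, level of the feet's ends; x lengthwise, z up; fits either way round. Starts lowest in the stack, on the table.
- base_short: Short box's base: open box of raw wood, 108 x 56 mm, 46 mm high to the rim, walls 6 mm, standing loose on the table (about 0.45 kg), small brass label frame on one long side. Origin: centre of its underside; x along its length, z up. Its tray may go on either way round.
- base_long: Long box's base: open box of raw wood, 190 x 56 mm, 46 mm high to the rim, walls 6 mm, standing loose on the table (about 0.65 kg), small brass label frame on one long side. Origin: centre of its underside; x along its length, z up. Its tray may go on either way round.
- glue_bottle: white plastic glue bottle with a blue label band and a pointed orange nozzle, 52 mm across and 118 mm high, standing loose on the table near the work; not part of the job. Origin: centre of its underside; z up.
There are look-alikes about, which are no part of the job. What is shaped like the tray_long but purple is not meant.

How it is judged:
By the outcome, as a careful person would: the job done as asked, in the order asked, and still so for the second after the job is handed in, with the robot touching nothing.
It also fails if it takes over 128 s, if anything falls off the work surface, if the arm or the gripper's body presses on something with over 40 N, if the wrist force passes 120 N, or if a joint passes its speed limit or range.

## Working session

There is one attempt and no reset: what is moved stays moved. The work goes in short steps, Python scripts to look and compute and a tool call to move; the robot and the scene stay as the last step left them, time stands still between calls to the robot, and variables do not carry over. Pictures are saved under pics/ and viewed, at most 14 in all, crops included, and the job is handed in when it is done.

Besides the shell and the picture viewer there is one more tool, called as name(argument=value, ...), one argument or row to a line, values as JSON. servo_tool: Moves the arm, as the interface text tells. Its arguments: {"type":"object","properties":{"moves":{"type":"array"}},"required":["moves"]}

```bash
mkdir -p pics; ls; python3 - <<'E'
from bench import robot
import cv2
for n in("scene","top"):
    s=robot.snapshot(n); cv2.imwrite(f"pics/{n}0.png",s["image"])
    print({k:v for k,v in s.items() if k!="image"})
o=robot.get_obs();print(o)
E
```

```text
pics
{'fx': 476.18520757104585, 'fy': 476.18520757104585, 'cx': 293.7859251128223, 'cy': 215.563716404168, 'k1': -0.012990068170234549, 'eye': array([ 1.25318036, -0.44582945,  0.63231372]), 'orientation': array([-2.16521956,  0.02333594,  1.01755325])}
{'fx': 541.6082090481656, 'fy': 541.6082090481656, 'cx': 285.4985587407057, 'cy': 211.51978611583237, 'k1': -0.06041831632847226, 'eye': array([0.41951841, 0.00934702, 1.17404927]), 'orientation': array([-3.0505795 ,  0.00880101, -1.59595583])}
{'time': 0.1, 'joint_positions': array([-1.33408763e+00,  8.78843155e-02,  1.37206315e+00,  4.82050922e-06,
        1.68358889e+00, -1.03107788e-01]), 'qvel': array([-0.0006704 , -0.00244881, -0.00407012, -0.00092708,  0.00130629,
       -0.0004545 ]), 'joint_torque': array([ 2.11690094e-03, -3.41252875e+01, -3.03301907e+01,  7.19053578e-02,
        3.04252363e-02, -9.89181558e-05]), 'tool_pos': array([ 0.18320341, -0.51808464,  0.20443973]), 'ee_rot': array([-3.13965977e+00, -2.04821394e-04,  3.39816830e-01]), 'wrist_force': array([ 0.50758907, -0.02169707, -0.03602462]), 'wrist_torque': array([-0.00357113,  0.02542079, -0.01837678]), 'finger_force': 0.0, 'width': 0.09431937232115588}
```

View pics/scene0.png

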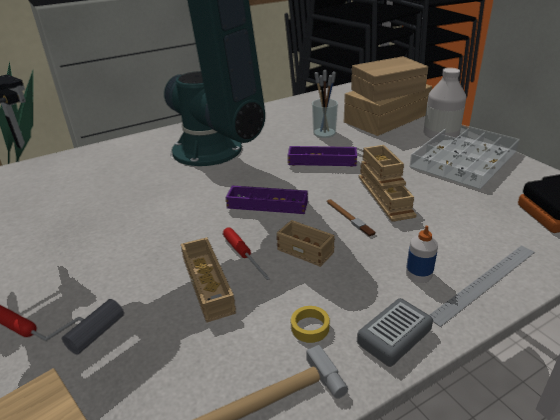

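View pics/top0.png

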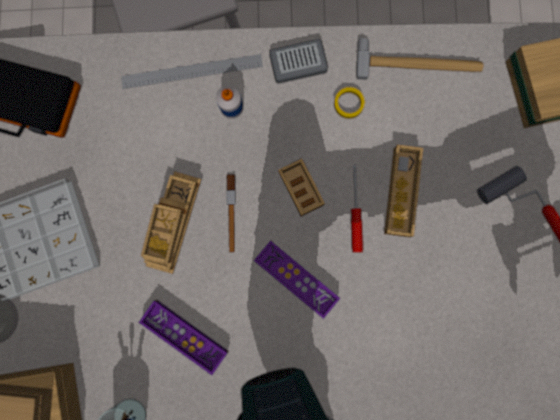

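The stack is at top-view (170,222), the short open box at (301,187) and the long open raw-wood box at (404,190). The glue bottle is at (230,100), and two purple long trays at (296,278) and (184,336) are look-alikes. I'll confirm the candidates in one enlarged crop and measure them.

```bash
cat > h.py <<'E'
import numpy as np, cv2
from scipy.spatial.transform import Rotation as R
from bench import robot
def snap(n):
    o=robot.get_obs(); s=robot.snapshot(n)
    if n=="wrist":
        T=np.eye(4);T[:3,:3]=R.from_euler('xyz',o["ee_rot"]).as_matrix();T[:3,3]=o["tool_pos"]
        C=T@s["T_tool_cam"]
    else:
        C=np.eye(4);C[:3,:3]=R.from_euler('xyz',s["orientation"]).as_matrix();C[:3,3]=s["eye"]
    s["C"]=C; s["o"]=o; return s
def world(s,px,z):
    px=np.atleast_2d(np.asarray(px,float))
    d=(px-[s["cx"],s["cy"]])/[s["fx"],s["fy"]]
    u=d.copy()
    for _ in range(8): u=d/(1+s["k1"]*(u**2).sum(1,keepdims=True))
    r=np.c_[u,np.ones(len(u))]@s["C"][:3,:3].T; e=s["C"][:3,3]
    return (e+r*((z-e[2])/r[:,2:]))[:,:2]
def pix(s,P):
    c=(np.atleast_2d(P)-s["C"][:3,3])@s["C"][:3,:3]
    u=c[:,:2]/c[:,2:]; u=u*(1+s["k1"]*(u**2).sum(1,keepdims=True))
    return u*[s["fx"],s["fy"]]+[s["cx"],s["cy"]]
def wood(im):
    h=cv2.cvtColor(im,cv2.COLOR_BGR2HSV)
    m=cv2.inRange(h,(8,70,40),(28,255,255))
    return cv2.morphologyEx(m,cv2.MORPH_CLOSE,np.ones((9,9)))
def rect(s,cnt,z):
    w=world(s,cnt.reshape(-1,2),z).astype(np.float32)*1000
    c,(a,b),t=cv2.minAreaRect(w)
    if a<b: a,b,t=b,a,t+90
    t=(t+90)%180-90
    return np.round([*c,a,b,t],1)
E
python3 - <<'E'
from h import *
s=snap("top");im=s["image"]
m=wood(im)
for c in cv2.findContours(m,0,2)[0]:
    if 600<cv2.contourArea(c)<8000: print(cv2.boundingRect(c),rect(s,c,.046))
a=cv2.resize(im[140:280,135:235],None,fx=4,fy=4,interpolation=2)
b=cv2.resize(im[140:240,270:430],None,fx=2.5,fy=2.5,interpolation=2)
o=np.zeros((560,800,3),np.uint8);o[:560,:400]=a;o[:250,400:800]=b
q=snap("scene")["image"]
o[260:540,400:800]=cv2.resize(q[135:275,265:465],None,fx=2,fy=2,interpolation=2)
cv2.imwrite("pics/crop.png",o)
E
```

```text
(0, 363, 82, 57) [161.2 536.  173.3 114.7  90. ]
(141, 172, 60, 102) [510.  262.6 207.6  80.1 -17.3]
(278, 159, 46, 57) [574.4 -17.3 109.   57.5  24.9]
(385, 144, 39, 93) [ 561.9 -232.3  192.3   63.    -9.1]
(334, 86, 31, 33) [ 754.1 -124.9   70.4   64.2   -2. ]
(370, 56, 114, 16) [ 836.4 -296.1  245.9   25.6   85.8]
(506, 38, 54, 90) [ 790.7 -544.3  179.8  131.3   10.1]
```

View pics/crop.png

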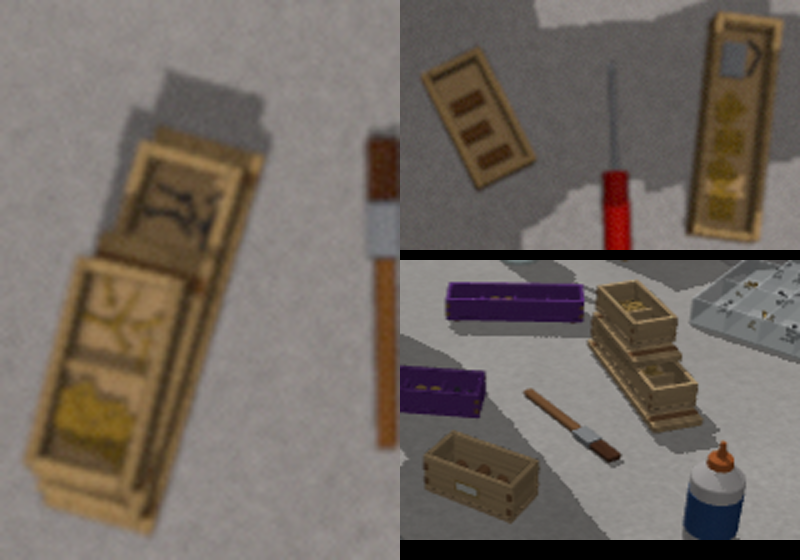

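Confirmed: the stack at (170,222) has raw-wood trays on top of one another, the open 108-long box at (301,187) is base_short, and the 190-long raw-wood box at (404,190) is base_long. Its label isn't visible from above, but its size and colour match. The purple trays at (296,278) and (184,336) are not meant.

```bash
cat >> h.py <<'E'
def mv(x,y,z,yaw):
    "deltas in move units from the current pose; mm and deg, yaw mod 180"
    o=robot.get_obs(); M=R.from_euler('xyz',o["ee_rot"]).as_matrix()
    y0=np.degrees(np.arctan2(M[1,0],M[0,0])); p=o["tool_pos"]*1000
    dw=np.array([x,y,z])-p
    Y=np.radians(y0); t=np.array([dw@[np.cos(Y),np.sin(Y),0],dw@[np.sin(Y),-np.cos(Y),0],-dw[2]])/25
    print("now",p.round(1),round(y0,2),"w",round(o["width"]*1000,1),"t",round(o["time"],2),"j6",o["joint_positions"][5].round(2),
      "-> move",t.round(2),"yaw",round(-(((yaw-y0)+90)%180-90)/6,2))
E
python3 - <<'E'
from h import *
print(robot.snapshot("wrist")["T_tool_cam"].round(3)); mv(562,-232,300,-6)
E
```

```text
[[-0.001 -0.963 -0.271  0.079]
 [ 1.    -0.    -0.     0.001]
 [ 0.    -0.271  0.963 -0.18 ]
 [ 0.     0.     0.     1.   ]]
now [ 183.2 -518.3  204.9] 19.47 w 93.8 t 0.25 j6 -0.1 -> move [18.1  -5.75 -3.8 ] yaw 4.24
```

servo_tool(
  moves=[
    [1.5,-0.5,-0.4,0.5,0],
    [3,-1,-0.8,1,0],
    [4.6,-1.5,-1.2,1.5,0],
    [6.2,-2,-1.6,2,0],
    [7.8,-2.5,-2,2.5,0],
    [9.4,-3,-2.4,3,0],
    [11,-3.5,-2.7,3.5,0],
    [12.6,-4,-3,4,0],
    [14.2,-4.5,-3.4,4.24,0],
    [15.8,-5,-3.8,4.24,0],
  ],
)

```text
time: 1.08
tool_pos: [0.5073, -0.2734, 0.2983]
ee_rot: [3.142, 0.0, -0.105]
wrist_force: [0.8, -0.8, 0.1]
width: 0.0944
finger_force: 0.0
```

servo_tool(
  moves=[
    [1.3,-0.4,0,0,0],
    [2,-0.7,0,0,0],
    [2,-0.7,0,0,0],
    [2,-0.7,0,0,0],
  ],
)

```text
time: 1.42
tool_pos: [0.5579, -0.2623, 0.297]
ee_rot: [-3.141, 0.002, -0.103]
wrist_force: [-0.1, -0.7, -0.5]
width: 0.0941
finger_force: 0.0
```

```bash
python3 - <<'E'
from h import *
s=snap("wrist");im=s["image"];cv2.imwrite("pics/w1.png",im);print(s["fx"],s["k1"])
for c in cv2.findContours(wood(im),0,2)[0]:
    if 3000<cv2.contourArea(c): print(cv2.boundingRect(c),rect(s,c,.046))
mv(574,-17,300,25)
E
```

```text
346.40062576566794 -0.07440747533479257
(48, 139, 92, 92) [581.6 -28.6 106.6  75.4  25.3]
(234, 100, 49, 150) [ 563.9 -237.9  188.6   55.1   -8.9]
now [ 557.1 -263.   297.5] -5.97 w 94.0 t 1.47 j6 1.14 -> move [-0.35 -9.86 -0.1 ] yaw -5.16
```

View pics/w1.png

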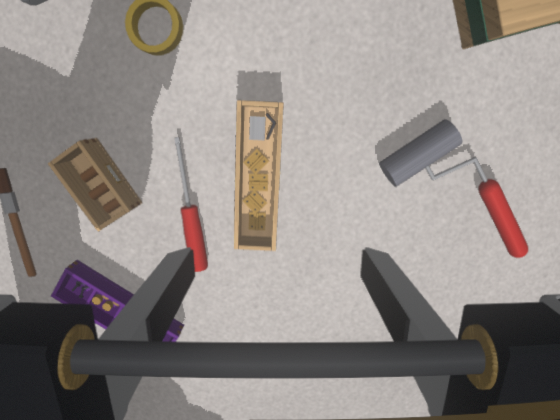

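The wrist view shows base_long upright at (258,175), base_short at (95,185), and a screwdriver beside base_long with enough room for the fingers. I'll grip base_long lightly to get its exact line and yaw.

```bash
python3 - <<'E'
from h import *
mv(523,-230,100,-8.8)
E
```

```text
now [ 557.1 -263.   297.5] -5.97 w 94.0 t 1.47 j6 1.14 -> move [-1.49 -1.17  7.9 ] yaw 0.47
```

servo_tool(
  moves=[
    [-1,-0.8,1,0.47,0],
    [-1.49,-1.17,2.6,0.47,0],
    [-1.49,-1.17,4.2,0.47,0],
    [-1.49,-1.17,5.8,0.47,0],
    [-1.49,-1.17,7.4,0.47,0],
    [-1.49,-1.17,9,0.47,0],
    [-1.49,-1.17,10.2,0.47,0],
    [-1.49,-1.17,11,0.47,0],
    [-1.49,-1.17,11.2,0.47,0.3],
    [-1.49,-1.17,11.2,0.47,0.5],
  ],
)

```text
time: 2.3
tool_pos: [0.5213, -0.2301, 0.0167]
ee_rot: [-3.141, 0.004, -0.155]
wrist_force: [0.6, 0.1, 0.9]
width: 0.0837
finger_force: 0.0
```

servo_tool(
  moves=[
    [0,0,0,0,0.5],
    [0,0,0,0,0.5],
    [0,0,0,0,0.5],
    [0,0,0,0,0.5],
    [0,0,0,0,0.5],
    [0,0,0,0,0.5],
  ],
)

```text
time: 2.8
tool_pos: [0.5246, -0.2308, 0.02]
ee_rot: [3.14, -0.003, -0.153]
wrist_force: [-0.5, -0.4, 5.9]
width: 0.0556
finger_force: 30.0
```

```bash
python3 - <<'E'
from h import *
mv(523,-230,100,-8.8)
E
```

```text
now [ 524.6 -230.8   20. ] -8.79 w 55.6 t 2.8 j6 1.21 -> move [-0.07 -0.02 -3.2 ] yaw 0.0
```

servo_tool(
  moves=[
    [0,0,0,0,0],
    [0,0,0,0,0],
    [0,0,-0.5,0,0],
    [0,0,-2,0,0],
    [0,0,-3.6,0,0],
    [0,0,-5.2,0,0],
    [0,-1,-6.8,-1,0],
    [0,-2,-8.2,-2,0],
    [0,-3.2,-8.6,-3,0],
    [0,-4,-8.8,-4,0],
  ],
)

```text
time: 3.63
tool_pos: [0.5406, -0.1292, 0.2441]
ee_rot: [3.138, -0.008, 0.272]
wrist_force: [0.7, -0.7, 0.8]
width: 0.0941
finger_force: 0.0
```

```bash
python3 - <<'E'
from h import *
mv(549,-30,300,25)
mv(549,-30,17,25)
E
```

```text
now [ 540.6 -129.2  244.1] 15.57 w 94.1 t 3.63 j6 0.96 -> move [ 1.39 -3.73 -2.23] yaw -1.57
now [ 540.6 -129.2  244.1] 15.57 w 94.1 t 3.63 j6 0.96 -> move [ 1.39 -3.73  9.09] yaw -1.57
```

servo_tool(
  moves=[
    [0.5,-1.3,0,-1,0],
    [1,-2.6,0,-1.57,0],
    [1.4,-3.7,0,-1.57,0],
    [1.4,-3.7,0,-1.57,0],
    [1.4,-3.7,0,-1.57,0],
    [1.4,-3.7,0,-1.57,0],
  ],
)

```text
time: 4.13
tool_pos: [0.5482, -0.033, 0.2383]
ee_rot: [3.141, 0.0, 0.43]
wrist_force: [1.0, 0.2, -0.4]
width: 0.094
finger_force: 0.0
```

```bash
python3 - <<'E'
from h import *
s=snap("wrist");im=s["image"];cv2.imwrite("pics/w2.png",im)
for c in cv2.findContours(wood(im),0,2)[0]:
    if 3000<cv2.contourArea(c): print(cv2.boundingRect(c),rect(s,c,.046),pix(s,[.5246,-.2308,.046]))
mv(549,-30,17,25)
E
```

```text
(390, 168, 120, 132) [ 583.6 -229.4  151.7   77.    -8.9] [[418.52304581 276.85635841]]
(249, 111, 53, 100) [577.1 -19.  106.8  55.1  25.2] [[418.52304581 276.85635841]]
(0, 21, 109, 176) [520.4 254.6 205.3  90.7 -17.7] [[418.52304581 276.85635841]]
(405, 13, 67, 67) [ 753.  -120.2   69.5   62.7  -38.1] [[418.52304581 276.85635841]]
now [548.2 -33.5 238.2] 24.58 w 94.1 t 4.18 j6 0.98 -> move [ 0.09 -0.11  8.85] yaw -0.07
```

View pics/w2.png

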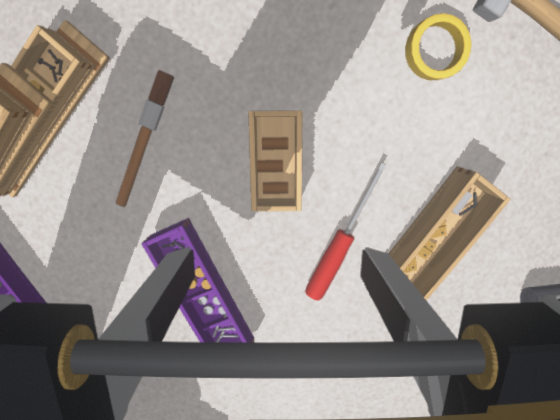

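The wrist view shows base_short square-on at (275,160), with nothing in the way near its near end.

servo_tool(
  moves=[
    [0.1,-0.1,1,-0.1,0],
    [0.1,-0.1,2.6,-0.1,0],
    [0.1,-0.1,4.2,-0.1,0],
    [0.1,-0.1,5.8,-0.1,0],
    [0.1,-0.1,7.2,-0.1,0],
    [0.1,-0.1,8.3,-0.1,0],
    [0.1,-0.1,8.8,-0.1,0.2],
    [0.1,-0.1,8.8,-0.1,0.5],
    [0.1,-0.1,8.8,-0.1,0.5],
    [0.1,-0.1,8.8,-0.1,0.5],
  ],
)

```text
time: 5.02
tool_pos: [0.5516, -0.0302, 0.0206]
ee_rot: [3.139, -0.004, 0.439]
wrist_force: [-0.5, -0.0, 0.0]
width: 0.0707
finger_force: 0.0
```

servo_tool(
  moves=[
    [0,0,0,0,0.5],
    [0,0,0,0,0.5],
    [0,0,0,0,0.5],
    [0,0,0,0,0.5],
  ],
)

```text
time: 5.35
tool_pos: [0.5513, -0.0298, 0.0204]
ee_rot: [3.139, -0.003, 0.44]
wrist_force: [0.4, -1.5, 7.8]
width: 0.0558
finger_force: 30.0
```

```bash
python3 - <<'E'
from h import *
mv(480,255,280,-17.5)
E
```

```text
now [551.3 -29.8  20.4] 25.23 w 55.8 t 5.35 j6 0.97 -> move [  2.27 -11.52 -10.38] yaw 7.12
```

servo_tool(
  moves=[
    [0,0,0,0,0],
    [0,0,0,0,0],
    [0,0,-0.6,0,0],
    [0,0,-2.2,0,0],
    [0,0,-3.8,0,0],
    [0,0,-5.4,0,0],
    [0.2,-1.2,-6.6,1,0],
    [0.5,-2.6,-7.4,2,0],
    [0.8,-4,-8.2,3,0],
    [1,-5.4,-9,4,0],
  ],
)

```text
time: 6.18
tool_pos: [0.514, 0.1048, 0.2438]
ee_rot: [-3.141, 0.0, 0.016]
wrist_force: [0.4, 0.2, -0.5]
width: 0.0935
finger_force: 0.0
```

servo_tool(
  moves=[
    [0.8,-1.2,-0.4,1,0],
    [1.4,-2.4,-0.8,2,0],
    [2.2,-3.5,-1.2,3,0],
    [3,-4.6,-1.4,3.1,0],
    [3.5,-5.2,-1.4,3.1,0],
    [3.8,-5.4,-1.4,3.1,0],
    [3.8,-5.4,-1.4,3.1,0],
    [3.8,-5.4,-1.4,3.1,0],
    [3.8,-5.4,-1.4,3.1,0],
  ],
)

```text
time: 6.93
tool_pos: [0.6063, 0.24, 0.2776]
ee_rot: [3.141, 0.001, -0.304]
wrist_force: [-0.0, -0.2, 0.7]
width: 0.0941
finger_force: 0.0
```

```bash
python3 - <<'E'
from h import *
s=snap("wrist");im=s["image"];cv2.imwrite("pics/w3.png",im)
for c in cv2.findContours(wood(im),0,2)[0]:
    if 3000<cv2.contourArea(c): print(cv2.boundingRect(c),rect(s,c,.108))
mv(480,255,280,-17.5)
E
```

```text
(262, 173, 52, 170) [530.4 252.1 202.6  57.4 -15.5]
(432, 96, 96, 97) [595.6  24.1 102.2  58.1  25.2]
now [606.2 239.8 278.1] -17.41 w 93.8 t 6.98 j6 2.16 -> move [-5.    0.93 -0.08] yaw 0.02
```

View pics/w3.png

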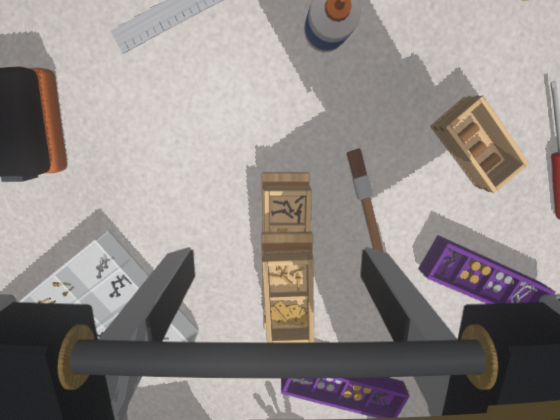

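servo_tool(
  moves=[
    [-1,0.3,0,0,0],
    [-2.4,0.6,0,0,0],
    [-3.8,0.9,0,0,0],
    [-4.8,0.9,0,0,0],
    [-5.2,0.9,0,0,0],
    [-5.2,0.9,0,0,0],
    [-5.2,0.9,0,0,0],
    [-5.2,0.9,0,0,0],
  ],
)

```text
time: 7.65
tool_pos: [0.477, 0.2572, 0.2779]
ee_rot: [3.141, -0.001, -0.304]
wrist_force: [-0.3, -0.4, -0.8]
width: 0.0942
finger_force: 0.0
```

```bash
python3 - <<'E'
from h import *
s=snap("wrist");im=s["image"];np.save("w4.npy",im)
cv2.imwrite("pics/w4.png",cv2.resize(im[20:260,180:400],None,fx=2.5,fy=2.5,interpolation=2))
t=world(snap("top"),[(156.3,204.5),(180.8,208.8),(167,261),(142.5,255.5)],.108)*1000;print(t.round(1),t.mean(0))
print(pix(s,np.c_[t/1000,[.108]*4]).round(1))
mv(480,255,280,-17.5)
E
```

```text
[[537.7 273. ]
 [527.8 223.9]
 [425.2 252.2]
 [437.1 300.9]] [481.97113827 262.50329415]
[[243.2 144.7]
 [293.2 139.3]
 [295.6 240.4]
 [249.  243.2]]
now [477.1 257.3 277.4] -17.45 w 94.0 t 7.75 j6 2.27 -> move [ 0.14  0.05 -0.1 ] yaw 0.01
```

View pics/w4.png

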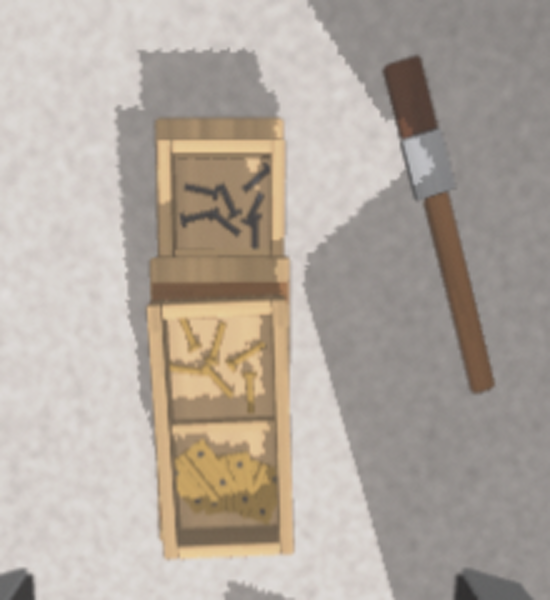

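```bash
cat >> h.py <<'E'
def quad(s,px,z):
    "corners TL,TR,BR,BL (tool x up) -> centre, length, width, yaw"
    w=world(s,px,z)*1000; a=(w[0]+w[1])/2-(w[2]+w[3])/2; b=(w[0]+w[3])/2-(w[1]+w[2])/2
    return w.mean(0).round(1),np.linalg.norm(a).round(1),np.linalg.norm(b).round(1),np.degrees(np.arctan2(a[1],a[0])).round(2),np.degrees(np.arctan2(-b[0],b[1])).round(2)
E
python3 - <<'E'
from h import *
s=snap("wrist")
k=lambda L:[(x/2.5+180,y/2.5+20) for x,y in L]
for z in(.098,.108,.116):print(z,quad(s,k([(148,305),(289,303),(294,552),(165,556)]),z))
print("lidshort far edge z68",world(s,k([(151,258),(289,258)]),.068)*1000)
print("traylong far edge z58",world(s,k([(158,141),(285,139)]),.058)*1000)
print("lidlong far z18",world(s,k([(157,120),(284,119)]),.018)*1000)
E
```

```text
0.098 (array([480.4, 263.8]), np.float64(108.5), np.float64(57.3), np.float64(-15.35), np.float64(-16.17))
0.108 (array([482.4, 262.9]), np.float64(105.5), np.float64(55.7), np.float64(-15.35), np.float64(-16.17))
0.116 (array([484.1, 262.2]), np.float64(103.1), np.float64(54.4), np.float64(-15.35), np.float64(-16.17))
lidshort far edge z68 [[558.81623693 272.87510876]
 [540.63841145 215.37301618]]
traylong far edge z58 [[605.31566209 254.87775694]
 [589.4223511  201.91006916]]
lidlong far z18 [[619.77629244 254.50704923]
 [601.92685982 196.64343803]]
```

The crop shows the short tray's rim corners at about (148,305), (289,303), (294,552) and (165,556). The screws and hinges are inside, and the long tray is visible beyond.

```bash
python3 - <<'E'
from h import *
mv(482,263,78,-15.9)
E
```

```text
now [477.  257.3 277.4] -17.44 w 94.1 t 7.8 j6 2.27 -> move [ 0.12 -0.28  7.97] yaw -0.26
```

servo_tool(
  moves=[
    [0.1,-0.3,1,-0.26,0],
    [0.1,-0.3,2.4,-0.26,0],
    [0.1,-0.3,3.8,-0.26,0],
    [0.1,-0.3,5.2,-0.26,0],
    [0.1,-0.3,6.4,-0.26,0],
    [0.1,-0.3,7.4,-0.26,0],
    [0.1,-0.3,7.9,-0.26,0.2],
    [0.1,-0.3,8,-0.26,0.3],
    [0.1,-0.3,8,-0.26,0.5],
    [0.1,-0.3,8,-0.26,0.5],
  ],
)

```text
time: 8.63
tool_pos: [0.4821, 0.2646, 0.0798]
ee_rot: [-3.14, -0.002, -0.276]
wrist_force: [0.5, -0.7, 0.1]
width: 0.0707
finger_force: 0.0
```

servo_tool(
  moves=[
    [0,0,0,0,0.5],
    [0,0,0,0,0.5],
    [0,0,0,0,0.5],
    [0,0,0,0,0.5],
    [0,0,0,0,0.5],
  ],
)

```text
time: 9.05
tool_pos: [0.4819, 0.2648, 0.0801]
ee_rot: [-3.139, -0.003, -0.276]
wrist_force: [0.6, 0.9, 6.1]
width: 0.0556
finger_force: 29.9
```

```bash
python3 - <<'E'
from h import *
mv(482,263,78,-15.9)
s=snap("wrist");cv2.imwrite("pics/g1.png",s["image"])
E
```

```text
now [481.9 264.8  80.1] -15.81 w 55.6 t 9.05 j6 2.25 -> move [0.02 0.07 0.08] yaw 0.02
```

View pics/g1.png

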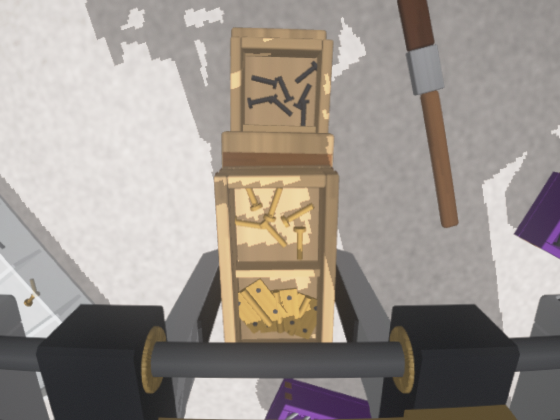

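The view shows the tray gripped, with the far rim corners at (216,174) and (337,173), the short lid's far edge at row 133, and the long tray beyond.

```bash
cat >> h.py <<'E'
def tool(s,w):
    "world xy mm -> tool x,y mm relative to TCP"
    o=s["o"];M=R.from_euler('xyz',o["ee_rot"]).as_matrix()
    return (np.c_[w,np.zeros(len(w))]-[*o["tool_pos"][:2]*1000,0])@M[:,:2]
E
python3 - <<'E'
from h import *
s=snap("wrist")
print("tray far",tool(s,world(s,[(216,174),(337,173)],.108)*1000).round(1))
w=world(s,[(222,134),(332,133)],.068)*1000
print("lid far",w.round(1),tool(s,w).round(1))
w=world(s,[(231,31),(327,32)],.058)*1000   # lid_long far or tray long far?
w2=world(s,[(231,39),(333,39)],.058)*1000
print(w.round(1),tool(s,w).round(1),w2.round(1),tool(s,w2).round(1))
E
```

```text
tray far [[ 55.4 -26.2]
 [ 55.8  27.4]]
lid far [[558.2 273.6]
 [542.4 215.9]] [[ 71.  -29.2]
 [ 71.5  30.5]]
[[609.2 253.8]
 [594.5 204.2]] [[125.4 -24.1]
 [124.9  27.6]] [[605.3 255.1]
 [590.2 202. ]] [[121.3 -24.2]
 [121.3  31. ]]
```

servo_tool(
  moves=[
    [0,0,-0.1,0,0.6],
    [0,0,-0.3,0,0.6],
    [0,0,-0.7,0,0.6],
    [0,0,-1.2,0,0.6],
    [0,0,-1.8,0,0.6],
    [0,0,-2.4,0,0.6],
    [0,0,-2.9,0,0.6],
    [0,0,-3.2,0,0.6],
    [0,0,-3.4,0,0.6],
    [0,0,-3.4,0,0.6],
  ],
)

```text
time: 9.98
tool_pos: [0.4812, 0.2644, 0.1646]
ee_rot: [-3.14, -0.002, -0.276]
wrist_force: [-0.0, -0.5, -1.5]
width: 0.0559
finger_force: 29.9
```

```bash
python3 - <<'E'
from h import *
mv(575.6,-18.4,165,25.23);print(robot.get_obs()["wrist_force"])
s=snap("wrist");h=cv2.cvtColor(s["image"],cv2.COLOR_BGR2HSV)
g=cv2.cvtColor(s["image"],6).astype(int)
print(h[100:260:1,280][60:90].tolist())
E
```

```text
now [481.2 264.4 164.6] -15.81 w 55.9 t 9.98 j6 2.25 -> move [ 6.72  9.86 -0.02] yaw -6.84
[-0.04721874 -0.49272821 -1.54705061]
[[17, 93, 170], [17, 92, 171], [17, 93, 170], [17, 93, 170], [17, 93, 168], [16, 90, 148], [16, 86, 131], [17, 86, 128], [17, 89, 118], [17, 87, 117], [17, 89, 117], [17, 87, 120], [17, 88, 119], [16, 89, 121], [17, 90, 128], [17, 91, 162], [17, 95, 204], [19, 88, 226], [20, 86, 232], [20, 85, 232], [18, 93, 215], [17, 92, 183], [17, 93, 176], [16, 93, 176], [17, 93, 176], [17, 94, 177], [17, 94, 169], [18, 98, 148], [19, 121, 165], [19, 131, 199]]
```

servo_tool(
  moves=[
    [0.15,0.2,0,-0.2,0.6],
    [0.5,0.7,0,-0.6,0.6],
    [1,1.5,0,-1.2,0.6],
    [1.6,2.4,0,-1.9,0.6],
    [2.3,3.4,0,-2.6,0.6],
    [3,4.4,0,-3.3,0.6],
    [3.7,5.4,0,-4,0.6],
    [4.4,6.4,0,-4.7,0.6],
    [5,7.4,0,-5.4,0.6],
    [5.6,8.2,0,-6,0.6],
  ],
)

```text
time: 10.87
tool_pos: [0.5589, 0.0268, 0.1616]
ee_rot: [-3.141, 0.003, 0.355]
wrist_force: [0.5, 0.8, -1.6]
width: 0.0558
finger_force: 29.9
```

servo_tool(
  moves=[
    [0.9,0.5,0,-0.4,0.6],
    [1.5,0.9,0,-0.7,0.6],
    [1.8,1.1,0,-0.84,0.6],
    [1.8,1.1,0,-0.84,0.6],
    [1.8,1.1,0,-0.84,0.6],
    [1.8,1.1,0,-0.84,0.6],
  ],
)

```text
time: 11.37
tool_pos: [0.6102, 0.0192, 0.1626]
ee_rot: [-3.141, 0.001, 0.441]
wrist_force: [-0.3, 0.3, -1.9]
width: 0.0559
finger_force: 29.9
```

```bash
python3 - <<'E'
from h import *
mv(575.6,-18.4,165,25.23)
mv(575.6,-18.4,75,25.23)
E
```

```text
now [610.2  19.2 162.6] 25.25 w 55.9 t 11.37 j6 1.07 -> move [-1.89  0.77 -0.1 ] yaw 0.0
now [610.2  19.2 162.6] 25.25 w 55.9 t 11.37 j6 1.07 -> move [-1.89  0.77  3.5 ] yaw 0.0
```

servo_tool(
  moves=[
    [-0.4,0.2,0.2,0,0.6],
    [-0.9,0.4,0.6,0,0.6],
    [-1.4,0.6,1.2,0,0.6],
    [-1.8,0.75,1.9,0,0.6],
    [-1.9,0.77,2.6,0,0.6],
    [-1.9,0.77,3,0,0.6],
    [-1.9,0.77,3.2,0,0.6],
    [-1.9,0.77,3.2,0,0.6],
    [-1.9,0.77,3.2,0,0.6],
    [-1.9,0.77,3.2,0,0.6],
  ],
)

```text
time: 12.2
tool_pos: [0.5774, -0.0188, 0.0845]
ee_rot: [3.14, -0.002, 0.441]
wrist_force: [0.0, 0.1, -0.9]
width: 0.0555
finger_force: 29.9
```

```bash
python3 - <<'E'
from h import *
mv(575.6,-18.4,50,25.23)
s=snap("wrist");cv2.imwrite("pics/p1.png",cv2.resize(s["image"][60:260,180:400],None,fx=3,fy=3,interpolation=2))
E
```

```text
now [577.4 -18.8  84.5] 25.26 w 55.5 t 12.2 j6 1.0 -> move [-0.06 -0.05  1.38] yaw 0.01
```

View pics/p1.png

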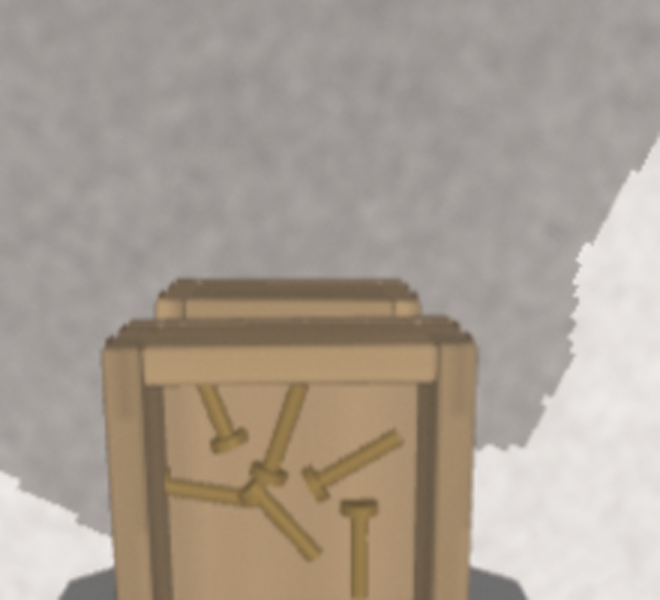

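The crop shows the tray's far rim corners at (104,345) and (475,344), with the base's far rim corners below at (156,299) and (418,299).

```bash
python3 - <<'E'
from h import *
s=snap("wrist");z=s["o"]["tool_pos"][2]
k=lambda L:[(x/3+180-.33,y/3+60-.33) for x,y in L]
for dz in (.022,.028):print(tool(s,world(s,k([(104,345),(475,344)]),z+dz)*1000).round(1))
print(tool(s,world(s,k([(156,299),(418,299)]),.046)*1000).round(1))
E
```

```text
[[ 53.4 -27.8]
 [ 53.5  29.1]]
[[ 54.3 -26.7]
 [ 54.4  28.1]]
[[ 53.4 -27.4]
 [ 53.3  27.5]]
```

servo_tool(
  moves=[
    [-0.05,-0.04,0.1,0,0.6],
    [-0.05,-0.04,0.3,0,0.6],
    [-0.05,-0.04,0.5,0,0.6],
    [-0.05,-0.04,0.7,0,0.6],
    [-0.05,-0.04,0.9,0,0.6],
    [-0.05,-0.04,1.05,0,0.6],
    [-0.05,-0.04,1.2,0,0.6],
    [-0.05,-0.04,1.3,0,0.6],
    [-0.05,-0.04,1.36,0,0.6],
    [-0.05,-0.04,1.36,0,0.6],
  ],
)

```text
time: 13.13
tool_pos: [0.5747, -0.0188, 0.0503]
ee_rot: [3.141, 0.0, 0.44]
wrist_force: [-3.3, 0.7, 5.0]
width: 0.0558
finger_force: 30.0
```

servo_tool(
  moves=[
    [0,0,0,0,0.6],
    [0,0,0,0,0.6],
  ],
)

```text
time: 13.3
tool_pos: [0.5747, -0.0187, 0.0503]
ee_rot: [3.141, 0.0, 0.44]
wrist_force: [-4.0, 0.4, 6.3]
width: 0.056
finger_force: 30.0
```

servo_tool(
  moves=[
    [0,0,0,0,0],
    [0,0,0,0,0],
    [0,0,0,0,0],
    [0,0,-0.5,0,0],
    [0,0,-1.5,0,0],
    [0,0,-3,0,0],
    [0,0,-4.4,0,0],
    [0,0,-5,0,0],
    [0,0,-5,0,0],
    [0,0,-5,0,0],
  ],
)

```text
time: 14.13
tool_pos: [0.5756, -0.0188, 0.1755]
ee_rot: [3.14, -0.003, 0.44]
wrist_force: [0.2, 0.9, -1.7]
width: 0.0941
finger_force: 0.0
```

```bash
python3 - <<'E'
from h import *
s=snap("wrist");im=s["image"];np.save("p2.npy",im)
for c in cv2.findContours(wood(im),0,2)[0]:
    if 3000<cv2.contourArea(c): print(cv2.boundingRect(c),rect(s,c,.078))
print(pix(s,[.5757,-.0182,.078]))
mv(486.8,262.7,170,-15.8)
E
```

```text
(416, 208, 127, 182) [ 572.  -217.9  187.9  109.8   19.4]
(242, 143, 69, 132) [578.7 -18.3 113.3  55.3  26. ]
(0, 37, 84, 168) [557.7 215.2 135.2  69.5 -17.5]
(428, 33, 77, 76) [ 743.1 -103.1   61.8   55.8  -62. ]
[[275.07660792 214.97682759]]
now [574.5 -18.7 173.4] 25.23 w 93.7 t 14.18 j6 1.0 -> move [  1.63 -11.68   0.13] yaw 6.84
```

servo_tool(
  moves=[
    [0.2,-1,0,0.6,0],
    [0.4,-2.4,0,1.5,0],
    [0.6,-3.9,0,2.5,0],
    [0.8,-5.4,0,3.5,0],
    [1,-6.9,0,4.5,0],
    [1.2,-8.4,0,5.5,0],
    [1.4,-9.8,0,6.4,0],
    [1.6,-11,0,6.84,0],
    [1.63,-11.68,0,6.84,0],
    [1.63,-11.68,0,6.84,0],
  ],
)

```text
time: 15.02
tool_pos: [0.4843, 0.2655, 0.1709]
ee_rot: [3.139, 0.005, -0.271]
wrist_force: [0.2, -1.1, -0.7]
width: 0.0942
finger_force: 0.0
```

servo_tool(
  moves=[
    [0,0,0,0,0],
    [0,0,0,0,0],
    [0,0,0,0,0],
  ],
)

```text
time: 15.27
tool_pos: [0.4874, 0.2614, 0.173]
ee_rot: [3.14, 0.001, -0.278]
wrist_force: [0.1, -0.3, 0.1]
width: 0.0942
finger_force: 0.0
```

```bash
python3 - <<'E'
from h import *
mv(486.8,262.7,46,-15.8)
s=snap("wrist");cv2.imwrite("pics/l1.png",cv2.resize(s["image"][20:320,160:420],None,fx=2,fy=2,interpolation=2))
E
```

```text
now [487.4 261.4 173. ] -15.9 w 94.2 t 15.27 j6 2.24 -> move [-0.04 -0.04  5.08] yaw -0.02
```

View pics/l1.png

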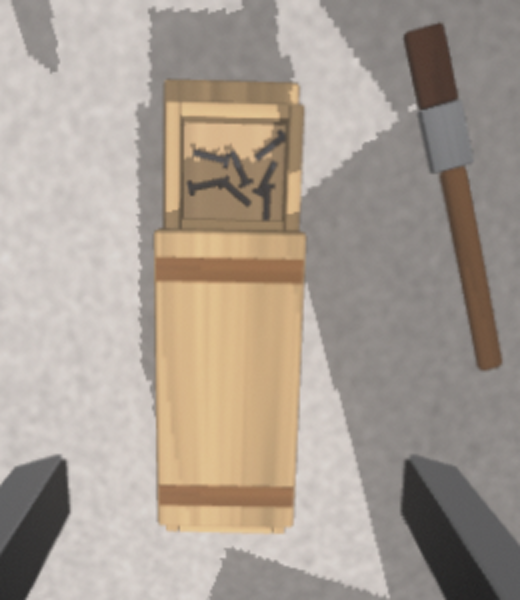

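The crop shows the lid's corners at (156,231), (304,234), (292,526) and (160,524), with the long tray beyond it.

```bash
python3 - <<'E'
from h import *
s=snap("wrist");k=lambda L:[(x/2+160-.25,y/2+20-.25) for x,y in L]
L=k([(156,231),(304,234),(292,527),(160,525)])
for z in(.06,.068):print(quad(s,L,z))
w=world(s,L,.066)*1000
mv(*w.mean(0),46,quad(s,L,.068)[3])
E
```

```text
(array([485.7, 264.3]), np.float64(134.1), np.float64(61.6), np.float64(-16.87), np.float64(-17.01))
(array([487.9, 263.6]), np.float64(130.4), np.float64(59.9), np.float64(-16.87), np.float64(-17.01))
now [487.6 261.5 173.6] -15.92 w 93.5 t 15.37 j6 2.24 -> move [-0.04 -0.08  5.11] yaw 0.16
```

servo_tool(
  moves=[
    [-0.04,-0.08,1,0.16,0],
    [-0.04,-0.08,2.2,0.16,0],
    [-0.04,-0.08,3.3,0.16,0],
    [-0.04,-0.08,4.2,0.16,0],
    [-0.04,-0.08,4.8,0.16,0],
    [-0.04,-0.08,5.08,0.16,0.1],
    [-0.04,-0.08,5.08,0.16,0.2],
    [-0.04,-0.08,5.08,0.16,0.5],
    [-0.04,-0.08,5.08,0.16,0.5],
    [-0.04,-0.08,5.08,0.16,0.5],
  ],
)

```text
time: 16.2
tool_pos: [0.4881, 0.2653, 0.0489]
ee_rot: [-3.14, -0.003, -0.293]
wrist_force: [-0.6, 0.5, 0.9]
width: 0.0641
finger_force: 0.0
```

servo_tool(
  moves=[
    [0,0,0,0,0.5],
    [0,0,0,0,0.5],
    [0,0,0,0,0.5],
    [0,0,0,0,0.5],
    [0,0,0,0,0.5],
  ],
)

```text
time: 16.62
tool_pos: [0.488, 0.2652, 0.0488]
ee_rot: [-3.14, -0.003, -0.293]
wrist_force: [0.7, -1.2, 6.0]
width: 0.0623
finger_force: 30.0
```

```bash
python3 - <<'E'
from h import *
mv(575.7,-18.2,160,25.23)
s=snap("wrist");print(s["o"]["wrist_force"]);cv2.imwrite("pics/l2.png",s["image"]);
print(pix(s,[[*s["o"]["tool_pos"][:2],.068]]))
im=cv2.GaussianBlur(cv2.cvtColor(s["image"],6),(3,3),0).astype(int)
for c in(250,270,290,310): print([ (r,im[r+1,c]-im[r-1,c]) for r in range(120,300) if abs(im[r+1,c]-im[r-1,c])>14])
E
```

```text
now [488.  265.2  48.8] -16.77 w 62.3 t 16.62 j6 2.26 -> move [ 6.63  9.84 -4.45] yaw -7.0
[ 0.6881345  -1.18143426  5.98875221]
[[275.60199916 279.38201001]]
[(135, np.int64(-17)), (138, np.int64(17)), (145, np.int64(-16)), (148, np.int64(35)), (149, np.int64(43)), (150, np.int64(38)), (151, np.int64(28)), (152, np.int64(15)), (161, np.int64(-24)), (162, np.int64(-42)), (163, np.int64(-34)), (170, np.int64(-21)), (171, np.int64(-36)), (172, np.int64(-32)), (185, np.int64(17)), (186, np.int64(21)), (191, np.int64(32)), (192, np.int64(54)), (193, np.int64(48)), (194, np.int64(22))]
[(136, np.int64(-17)), (138, np.int64(16)), (144, np.int64(-17)), (145, np.int64(-28)), (147, np.int64(19)), (148, np.int64(39)), (149, np.int64(43)), (150, np.int64(39)), (151, np.int64(30)), (152, np.int64(16)), (162, np.int64(-19)), (163, np.int64(-24)), (164, np.int64(-18)), (166, np.int64(-16)), (170, np.int64(-22)), (171, np.int64(-34)), (172, np.int64(-28)), (185, np.int64(21)), (186, np.int64(15)), (191, np.int64(31)), (192, np.int64(51)), (193, np.int64(45)), (194, np.int64(22))]
[(123, np.int64(15)), (124, np.int64(37)), (125, np.int64(45)), (126, np.int64(32)), (136, np.int64(-18)), (138, np.int64(15)), (145, np.int64(-17)), (146, np.int64(-22)), (148, np.int64(30)), (149, np.int64(42)), (150, np.int64(39)), (151, np.int64(29)), (152, np.int64(16)), (166, np.int64(-31)), (167, np.int64(-38)), (168, np.int64(-25)), (170, np.int64(-15)), (171, np.int64(-28)), (172, np.int64(-29)), (173, np.int64(-16)), (191, np.int64(25)), (192, np.int64(48)), (193, np.int64(51)), (194, np.int64(27))]
[(137, np.int64(25)), (138, np.int64(36)), (139, np.int64(25)), (145, np.int64(-18)), (146, np.int64(-29)), (147, np.int64(-15)), (149, np.int64(15)), (171, np.int64(-22)), (172, np.int64(-23)), (192, np.int64(25)), (193, np.int64(28)), (194, np.int64(16)), (210, np.int64(26)), (211, np.int64(37)), (212, np.int64(27))]
```

servo_tool(
  moves=[
    [0,0,-0.1,0,0.55],
    [0,0,-0.3,0,0.55],
    [0,0,-0.8,0,0.55],
    [0,0,-1.6,0,0.55],
    [0,0,-2.6,0,0.55],
    [0,0,-3.6,0,0.55],
    [0,0,-4.3,0,0.55],
    [0,0,-4.6,0,0.55],
    [0,0,-4.6,0,0.55],
    [0,0,-4.6,0,0.55],
  ],
)

```text
time: 17.5
tool_pos: [0.4866, 0.265, 0.1618]
ee_rot: [3.141, 0.0, -0.293]
wrist_force: [0.5, -1.1, -0.1]
width: 0.0617
finger_force: 30.0
```

```bash
python3 - <<'E'
from h import *
mv(575.7,-18.2,164,25.23)
s=snap("wrist");z=s["o"]["tool_pos"][2];print(s["o"]["wrist_force"])
im=cv2.GaussianBlur(cv2.cvtColor(s["image"],6),(3,3),0).astype(int)
for c in(250,270,290): 
  g=[im[r+1,c]-im[r-1,c] for r in range(130,175)]; r=130+int(np.argmax(g)); print(r,max(g),tool(s,world(s,[(c,r)],z+.0192)*1000).round(1))
E
```

```text
now [486.6 265.  161.8] -16.76 w 61.7 t 17.5 j6 2.26 -> move [ 6.68  9.82 -0.09] yaw -7.0
[ 0.50399786 -1.12116663 -0.10009966]
149 40 [[ 65.7 -11.6]]
149 40 [[65.6 -2.5]]
149 40 [[65.6  6.7]]
```

servo_tool(
  moves=[
    [0.2,0.3,0,-0.3,0.55],
    [0.7,1,0,-0.9,0.55],
    [1.5,2.2,0,-1.8,0.55],
    [2.4,3.5,0,-2.8,0.55],
    [3.3,4.8,0,-3.8,0.55],
    [4.2,6.1,0,-4.8,0.55],
    [5,7.4,0,-5.7,0.55],
    [5.8,8.5,0,-6.5,0.55],
    [6.4,9.4,0,-7,0.55],
    [6.68,9.82,0,-7,0.55],
  ],
)

```text
time: 18.38
tool_pos: [0.5754, -0.0216, 0.1595]
ee_rot: [-3.14, 0.004, 0.437]
wrist_force: [0.7, 0.4, -1.6]
width: 0.0619
finger_force: 30.0
```

servo_tool(
  moves=[
    [0,0,0.4,0,0.55],
    [0,0,1,0,0.55],
    [0,0,1.7,0,0.55],
    [0,0,2.2,0,0.55],
    [0,0,2.4,0,0.55],
    [0,0,2.4,0,0.55],
    [0,0,2.4,0,0.55],
  ],
)

```text
time: 18.97
tool_pos: [0.5756, -0.0173, 0.1018]
ee_rot: [-3.141, 0.0, 0.441]
wrist_force: [1.0, -0.3, -0.8]
width: 0.0623
finger_force: 30.0
```

```bash
python3 - <<'E'
from h import *
mv(575.7,-18.2,69,25.23)
s=snap("wrist");cv2.imwrite("pics/p3.png",cv2.resize(s["image"][60:260,180:400],None,fx=3,fy=3,interpolation=2))
E
```

```text
now [575.6 -17.3 101.8] 25.27 w 62.3 t 18.97 j6 1.0 -> move [-0.01  0.03  1.31] yaw 0.01
```

View pics/p3.png

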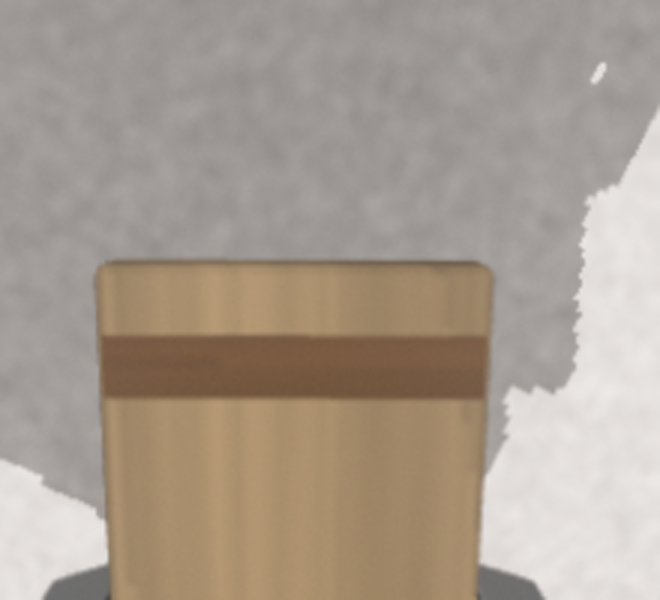

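The lid is level in hand and hides the tray below it. Its far edge is at crop row 263, so it is centred on the tool.

servo_tool(
  moves=[
    [0,0.03,0.15,0,0.55],
    [0,0.03,0.35,0,0.55],
    [0,0.03,0.55,0,0.55],
    [0,0.03,0.75,0,0.55],
    [0,0.03,0.9,0,0.55],
    [0,0.03,1.05,0,0.55],
    [0,0.03,1.15,0,0.55],
    [0,0.03,1.25,0,0.55],
    [0,0.03,1.3,0,0.55],
    [0,0.03,1.3,0,0.55],
  ],
)

```text
time: 19.85
tool_pos: [0.5761, -0.019, 0.0694]
ee_rot: [-3.142, 0.0, 0.44]
wrist_force: [0.8, -0.2, -1.6]
width: 0.0618
finger_force: 30.0
```

servo_tool(
  moves=[
    [0,0,0,0,0.55],
    [0,0,0,0,0.55],
  ],
)

```text
time: 20.02
tool_pos: [0.5764, -0.019, 0.0698]
ee_rot: [3.141, -0.0, 0.44]
wrist_force: [0.1, 0.2, -1.8]
width: 0.0614
finger_force: 30.0
```

servo_tool(
  moves=[
    [0,0,0.05,0,0.55],
    [0,0,0.05,0,0.55],
    [0,0,0.05,0,0],
    [0,0,0.05,0,0],
    [0,0,0.05,0,0],
    [0,0,-0.5,0,0],
    [0,0,-1.5,0,0],
    [0,0,-3,0,0],
    [0,0,-4,0,0],
    [0,0,-4,0,0],
  ],
)

```text
time: 20.85
tool_pos: [0.5797, -0.0193, 0.1771]
ee_rot: [3.135, -0.011, 0.44]
wrist_force: [0.2, 0.3, 1.0]
width: 0.0941
finger_force: 0.0
```

```bash
python3 - <<'E'
from h import *
s=snap("wrist");im=s["image"];cv2.imwrite("pics/c1.png",np.hstack([im[100:320,180:380],cv2.resize(snap("scene")["image"][205:275,260:350],None,fx=3,fy=3)[:220]][:1]+[cv2.resize(snap("scene")["image"][200:274,260:350],(268,220),interpolation=2)]))
mv(541,237,200,-16.6)
E
```

```text
now [575.9 -18.9 168.9] 25.23 w 94.1 t 21.0 j6 1.0 -> move [ 3.1  -9.86 -1.24] yaw 6.97
```

View pics/c1.png

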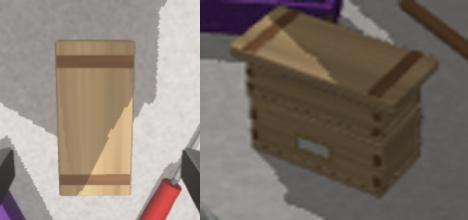

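The crop shows the short box closed: the lid is flush on the tray, the tray is flush on the base, and there are no gaps.

```bash
python3 - <<'E'
from h import *
mv(445,275,270,-16.6)
E
```

```text
now [575.9 -18.9 168.9] 25.23 w 94.1 t 21.0 j6 1.0 -> move [  0.28 -12.87  -4.04] yaw 6.97
```

servo_tool(
  moves=[
    [0,-0.5,-0.6,0.4,0],
    [0,-1.5,-1.3,1.2,0],
    [0,-3,-2,2.1,0],
    [0,-4.5,-2.7,3,0],
    [0,-6,-3.4,3.9,0],
    [0,-7.5,-4,4.8,0],
    [0,-9,-4,5.7,0],
    [0.1,-10.5,-4,6.6,0],
    [0.2,-12,-4,6.97,0],
    [0.28,-12.87,-4,6.97,0],
  ],
)

```text
time: 21.83
tool_pos: [0.4428, 0.2777, 0.267]
ee_rot: [3.14, 0.004, -0.288]
wrist_force: [1.6, -0.8, -0.1]
width: 0.0942
finger_force: 0.0
```

servo_tool(
  moves=[
    [0,0,0,0,0],
    [0,0,0,0,0],
    [0,0,0,0,0],
    [0,0,0,0,0],
  ],
)

```text
time: 22.17
tool_pos: [0.4457, 0.2738, 0.2685]
ee_rot: [3.14, 0.001, -0.291]
wrist_force: [0.2, -0.7, -0.5]
width: 0.094
finger_force: 0.0
```

```bash
python3 - <<'E'
from h import *
s=snap("wrist")
mv(445,275,270,-16.6)
c=pix(s,[.5065,.2555,.058])[0].astype(int);print(c)
cv2.imwrite("pics/t1.png",cv2.resize(s["image"][c[1]-110:c[1]+110,c[0]-90:c[0]+90],None,fx=2.7,fy=2.7,interpolation=2))
E
```

```text
now [445.9 273.8 268.9] -16.71 w 93.9 t 22.22 j6 2.31 -> move [-0.05 -0.04 -0.05] yaw -0.02
[276 132]
```

View pics/t1.png

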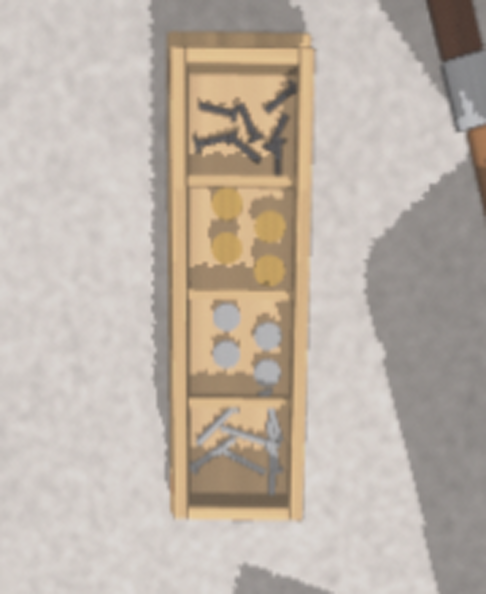

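The crop shows the long tray's rim corners at about (170,47), (311,47), (302,518) and (175,518), with three dividers and the screws and washers inside.

```bash
python3 - <<'E'
from h import *
s=snap("wrist");k=lambda L:[((x+.5)/2.7+186-.5,(y+.5)/2.7+22-.5) for x,y in L]
L=k([(170,47),(311,47),(302,518),(175,518)])
for z in(.054,.058):print(quad(s,L,z))
q=quad(s,L,.058);mv(*q[0],30,-16.7)
E
```

```text
(array([508.5, 257.4]), np.float64(191.1), np.float64(55.4), np.float64(-17.11), np.float64(-16.77))
(array([508.6, 257.3]), np.float64(189.1), np.float64(54.8), np.float64(-17.11), np.float64(-16.77))
now [445.9 273.9 269.1] -16.72 w 94.0 t 22.27 j6 2.31 -> move [ 2.59 -0.09  9.57] yaw -0.0
```

servo_tool(
  moves=[
    [0.6,-0.05,1,0,0],
    [1.4,-0.09,2.4,0,0],
    [2.2,-0.09,3.8,0,0],
    [2.59,-0.09,5.2,0,0],
    [2.59,-0.09,6.6,0,0],
    [2.59,-0.09,8,0,0],
    [2.59,-0.09,9,0,0],
    [2.59,-0.09,9.5,0,0.1],
    [2.59,-0.09,9.5,0,0.3],
    [2.59,-0.09,9.5,0,0.5],
  ],
)

```text
time: 23.1
tool_pos: [0.5086, 0.2583, 0.0325]
ee_rot: [-3.142, -0.0, -0.29]
wrist_force: [-0.2, -0.8, -0.1]
width: 0.0773
finger_force: 0.0
```

servo_tool(
  moves=[
    [0,0,0,0,0.5],
    [0,0,0,0,0.5],
    [0,0,0,0,0.5],
    [0,0,0,0,0.5],
    [0,0,0,0,0.5],
    [0,0,0,0,0.5],
    [0,0,0,0,0.5],
  ],
)

```text
time: 23.68
tool_pos: [0.5095, 0.2584, 0.0345]
ee_rot: [-3.141, -0.004, -0.29]
wrist_force: [-0.3, -2.8, 6.1]
width: 0.0562
finger_force: 30.0
```

```bash
cat >> h.py <<'E'
def edges(s,cols,r0,r1,z,n=4,sgn=1):
    "strongest row edges in columns, with tool x at height z"
    im=cv2.GaussianBlur(cv2.cvtColor(s["image"],6),(3,3),0).astype(int)
    for c in cols:
        g=np.array([im[r+1,c]-im[r-1,c] for r in range(r0,r1)])
        i=[j for j in range(1,len(g)-1) if abs(g[j])>=12 and abs(g[j])>=abs(g[j-1]) and abs(g[j])>abs(g[j+1])]
        print(c,[(r0+j,int(g[j]),float(tool(s,world(s,[(c,r0+j)],z)*1000)[0,0].round(1))) for j in i])
E
python3 - <<'E'
from h import *
s=snap("wrist");print(s["o"]["width"],s["o"]["tool_pos"],s["o"]["wrist_force"])
edges(s,(250,270,290,300),20,140,s["o"]["tool_pos"][2]+.028)
mv(563,-236.5,120,-8.79)
E
```

```text
0.05623009647076121 [0.50947447 0.25843136 0.03449445] [-0.25829777 -2.84367436  6.11528574]
250 [(62, -14, 101.9), (97, -37, 88.0), (101, 59, 86.4), (123, -58, 77.3), (131, 52, 74.0)]
270 [(62, -13, 101.9), (97, -38, 88.0), (101, 51, 86.3), (120, -41, 78.5), (128, -46, 75.2), (135, 25, 72.3)]
290 [(62, -12, 101.9), (85, 48, 92.8), (98, -72, 87.6), (101, 33, 86.3)]
300 [(63, -13, 101.5), (85, 15, 92.8), (97, -36, 88.0), (101, 44, 86.3), (125, -43, 76.5), (132, 51, 73.5)]
now [509.4 258.4  34.5] -16.61 w 55.6 t 23.73 j6 2.23 -> move [ 7.71 18.36 -3.42] yaw -1.3
```

servo_tool(
  moves=[
    [0,0,-0.1,0,0.6],
    [0,0,-0.3,0,0.6],
    [0,0,-0.7,0,0.6],
    [0,0,-1.3,0,0.6],
    [0,0,-2.1,0,0.6],
    [0,0,-2.9,0,0.6],
    [0,0,-3.7,0,0.6],
    [0,0,-4.4,0,0.6],
    [0,0,-4.9,0,0.6],
    [0,0,-5.2,0,0.6],
  ],
)

```text
time: 24.57
tool_pos: [0.5087, 0.2592, 0.1644]
ee_rot: [-3.14, -0.002, -0.289]
wrist_force: [-0.4, -0.3, -2.4]
width: 0.0559
finger_force: 29.9
```

```bash
python3 - <<'E'
from h import *
mv(524.6,-230.8,163,-8.79)
s=snap("wrist");print(s["o"]["width"],s["o"]["tool_pos"],s["o"]["wrist_force"],s["o"]["wrist_torque"])
edges(s,(250,270,290,300),20,140,s["o"]["tool_pos"][2]+.0235)
cv2.imwrite("pics/x.png",s["image"])
E
```

```text
now [508.7 259.2 164.4] -16.57 w 55.9 t 24.57 j6 2.23 -> move [ 6.2  18.61  0.06] yaw -1.3
0.05585420883006374 [0.50867526 0.25924375 0.16441285] [-0.40336174 -0.28217345 -2.39721805] [ 0.08313816  0.00502667 -0.02131997]
250 [(97, -36, 88.3), (100, 74, 87.0), (123, -80, 77.3), (131, 45, 73.8)]
270 [(63, 34, 102.2), (68, -25, 100.2), (97, -36, 88.2), (101, 73, 86.6), (122, -42, 77.7), (129, -46, 74.7), (135, 21, 72.1)]
290 [(70, -35, 99.3), (97, -36, 88.2), (101, 39, 86.6)]
300 [(72, -39, 98.5), (83, -15, 94.0), (97, -35, 88.3), (101, 43, 86.6), (125, -45, 76.4), (132, 50, 73.4)]
```

servo_tool(
  moves=[
    [0.1,0.2,0,0,0.6],
    [0.3,0.8,0,0,0.6],
    [0.6,1.8,0,0,0.6],
    [1,3,0,0,0.6],
    [1.4,4.3,0,0,0.6],
    [1.9,5.6,0,0,0.6],
    [2.3,6.9,0,0,0.6],
    [2.7,8.2,0,0,0.6],
    [3.2,9.5,0,0,0.6],
    [3.6,10.8,0,0,0.6],
  ],
)

```text
time: 25.45
tool_pos: [0.5161, -0.0276, 0.1602]
ee_rot: [3.141, 0.003, -0.29]
wrist_force: [0.1, 0.4, -3.6]
width: 0.0559
finger_force: 29.9
```

servo_tool(
  moves=[
    [0.4,1.3,0,-0.1,0.6],
    [0.9,2.6,0,-0.3,0.6],
    [1.3,3.9,0,-0.5,0.6],
    [1.7,5.2,0,-0.7,0.6],
    [2.1,6.3,0,-0.9,0.6],
    [2.4,7.2,0,-1.1,0.6],
    [2.6,7.7,0,-1.3,0.6],
    [2.6,7.8,0,-1.3,0.6],
    [2.6,7.8,0,-1.3,0.6],
  ],
)

```text
time: 26.2
tool_pos: [0.5227, -0.2316, 0.1602]
ee_rot: [-3.14, 0.003, -0.156]
wrist_force: [0.2, 0.8, -3.2]
width: 0.0561
finger_force: 29.9
```

```bash
python3 - <<'E'
from h import *
mv(524.6,-230.8,95,-8.79)
s=snap("wrist");print(s["o"]["width"],s["o"]["wrist_force"])
cv2.imwrite("pics/x2.png",s["image"])
E
```

```text
now [ 522.7 -231.6  160.2] -8.93 w 56.1 t 26.2 j6 1.21 -> move [ 0.07 -0.04  2.61] yaw -0.02
0.05606274557376607 [ 0.19849513  0.75791549 -3.19754485]
```

Lower to z≈95, still 40 mm short along the axis, where the base's far end can be seen past the tray.

servo_tool(
  moves=[
    [0.07,-0.04,0.2,-0.02,0.6],
    [0.07,-0.04,0.6,-0.02,0.6],
    [0.07,-0.04,1.1,-0.02,0.6],
    [0.07,-0.04,1.7,-0.02,0.6],
    [0.07,-0.04,2.2,-0.02,0.6],
    [0.07,-0.04,2.5,-0.02,0.6],
    [0.07,-0.04,2.6,-0.02,0.6],
    [0.07,-0.04,2.6,-0.02,0.6],
    [0.07,-0.04,2.6,-0.02,0.6],
  ],
)

```text
time: 27.0
tool_pos: [0.526, -0.2305, 0.0974]
ee_rot: [3.141, -0.001, -0.151]
wrist_force: [-0.4, -0.1, -1.7]
width: 0.0556
finger_force: 29.9
```

```bash
python3 - <<'E'
from h import *
mv(564.6,-237,54.5,-8.79)
s=snap("wrist");z=s["o"]["tool_pos"][2]
print("tray");edges(s,(250,270,290,300),60,115,z+.0235)
print("base");edges(s,(255,265,275,285,295),0,90,.046)
cv2.imwrite("pics/x3.png",cv2.resize(s["image"][0:140,170:390],None,fx=3.5,fy=3.5,interpolation=2))
E
```

```text
now [ 526.  -230.5   97.4] -8.66 w 55.6 t 27.0 j6 1.21 -> move [1.56 0.03 1.72] yaw 0.02
tray
250 [(97, -31, 88.2), (100, 74, 86.9)]
270 [(97, -32, 88.1), (100, 68, 86.9)]
290 [(67, 38, 100.4), (97, -34, 88.1), (101, 75, 86.5)]
300 [(69, -34, 99.6), (77, 17, 96.4), (84, 45, 93.5), (97, -33, 88.2), (101, 78, 86.5)]
base
255 [(38, -34, 127.6), (50, 37, 120.5)]
265 [(38, -35, 127.5), (50, 36, 120.5)]
275 [(28, -14, 133.3), (38, -36, 127.5), (50, 37, 120.5)]
285 [(38, -36, 127.5), (50, 36, 120.5)]
295 [(38, -36, 127.5), (50, 38, 120.5), (64, -34, 112.2), (72, 35, 107.4)]
```

View pics/x3.png

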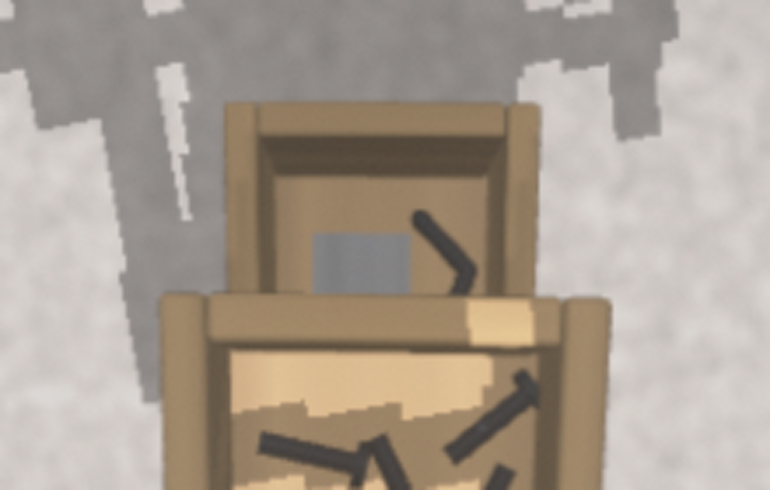

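The picture shows the base's far rim corners at crop (225,102) and (540,104), with the tray's far rim at (162,294) and (610,299). The two are parallel and centred. The inner rims differ by 39.3 mm, so I shift 1.57 units.

servo_tool(
  moves=[
    [0.1,0.02,0,0.02,0.6],
    [0.35,0.02,0,0.02,0.6],
    [0.7,0.02,0,0.02,0.6],
    [1.1,0.02,0.1,0.02,0.6],
    [1.4,0.02,0.2,0.02,0.6],
    [1.57,0.02,0.4,0.02,0.6],
    [1.57,0.02,0.7,0.02,0.6],
    [1.57,0.02,0.95,0.02,0.6],
    [1.57,0.02,1.05,0.02,0.6],
    [1.57,0.02,1.05,0.02,0.6],
  ],
)

```text
time: 27.88
tool_pos: [0.5632, -0.2363, 0.069]
ee_rot: [-3.141, 0.003, -0.153]
wrist_force: [0.4, 0.1, -2.4]
width: 0.056
finger_force: 29.9
```

```bash
python3 - <<'E'
from h import *
mv(564.8,-236.9,54.5,-8.79)
print(robot.get_obs()["wrist_force"])
E
```

```text
now [ 563.2 -236.3   69. ] -8.79 w 56.0 t 27.88 j6 1.23 -> move [0.07 0.02 0.58] yaw -0.0
[ 0.38072975  0.08906382 -2.405672  ]
```

servo_tool(
  moves=[
    [0.04,0.02,0.08,0,0.6],
    [0.04,0.02,0.16,0,0.6],
    [0.04,0.02,0.25,0,0.6],
    [0.04,0.02,0.34,0,0.6],
    [0.04,0.02,0.42,0,0.6],
    [0.04,0.02,0.5,0,0.6],
    [0.04,0.02,0.56,0,0.6],
    [0.04,0.02,0.58,0,0.6],
    [0.04,0.02,0.58,0,0.6],
    [0.04,0.02,0.58,0,0.6],
  ],
)

```text
time: 28.72
tool_pos: [0.5655, -0.2375, 0.0564]
ee_rot: [3.141, -0.0, -0.153]
wrist_force: [-0.2, 0.4, -2.8]
width: 0.056
finger_force: 29.9
```

servo_tool(
  moves=[
    [0,0,0.05,0,0.6],
    [0,0,0.1,0,0.6],
    [0,0,0.12,0,0.6],
    [0,0,0.12,0,0.6],
  ],
)

```text
time: 29.05
tool_pos: [0.5657, -0.2377, 0.0547]
ee_rot: [3.141, -0.001, -0.153]
wrist_force: [-2.3, 0.6, 4.0]
width: 0.0559
finger_force: 29.9
```

servo_tool(
  moves=[
    [0,0,0,0,0],
    [0,0,0,0,0],
    [0,0,0,0,0],
    [0,0,-0.5,0,0],
    [0,0,-1.5,0,0],
    [0,0,-3,0,0],
    [0,0,-4.6,0,0],
    [0,0,-6,0,0],
    [0,0,-6.8,0,0],
    [0,0,-7,0,0],
  ],
)

```text
time: 29.88
tool_pos: [0.5674, -0.2385, 0.2356]
ee_rot: [3.138, -0.011, -0.153]
wrist_force: [1.1, -0.1, -0.1]
width: 0.094
finger_force: 0.0
```

```bash
python3 - <<'E'
from h import *
mv(445,275,260,-16.7)
s=snap("wrist")
for c in cv2.findContours(wood(s["image"]),0,2)[0]:
    if 3000<cv2.contourArea(c): print(cv2.boundingRect(c),rect(s,c,.078))
E
```

```text
now [ 567.4 -238.5  235.6] -8.79 w 94.0 t 29.88 j6 1.23 -> move [ -7.98 -19.55  -0.98] yaw 1.32
(0, 157, 144, 133) [584.1 -30.2 136.3 106.6  25.4]
(248, 106, 59, 184) [ 564.5 -238.3  189.2   55.3   -9.5]
(116, 0, 66, 61) [ 743.1 -148.5   60.4   51.9   79.1]
```

Vision agrees that tray_long is on base_long at (564.5,−238). Now back to the long lid.

servo_tool(
  moves=[
    [-0.3,-0.7,0,0,0],
    [-0.8,-2,-0.2,0,0],
    [-1.3,-3.4,-0.4,0,0],
    [-1.9,-4.8,-0.6,0,0],
    [-2.5,-6.2,-0.8,0,0],
    [-3.1,-7.6,-1,0,0],
    [-3.7,-9,-1,0,0],
    [-4.3,-10.4,-1,0,0],
    [-4.9,-11.8,-1,0,0],
    [-5.4,-13.2,-1,0,0],
  ],
)

```text
time: 30.77
tool_pos: [0.4805, 0.1108, 0.251]
ee_rot: [3.141, 0.004, -0.154]
wrist_force: [0.4, 0.5, 0.7]
width: 0.094
finger_force: 0.0
```

servo_tool(
  moves=[
    [-0.6,-1.4,0,0.3,0],
    [-1.2,-2.8,0,0.6,0],
    [-1.8,-4.2,0,0.9,0],
    [-2.2,-5.4,0,1.2,0],
    [-2.5,-6.1,0,1.32,0],
    [-2.58,-6.35,0,1.32,0],
    [-2.58,-6.35,0,1.32,0],
    [-2.58,-6.35,0,1.32,0],
    [-2.58,-6.35,0,1.32,0],
  ],
)

```text
time: 31.52
tool_pos: [0.4432, 0.2747, 0.2526]
ee_rot: [3.14, 0.0, -0.293]
wrist_force: [-0.4, -0.4, 0.1]
width: 0.0939
finger_force: 0.0
```

```bash
python3 - <<'E'
from h import *
s=snap("wrist")
for c in cv2.findContours(wood(s["image"]),0,2)[0]:
    if 3000<cv2.contourArea(c): print(cv2.boundingRect(c),rect(s,c,.018))
mv(508.5,256.6,6,-16.7)
E
```

```text
(124, 377, 101, 43) [176.2 525.2 159.2  82.6  75.4]
(247, 28, 55, 186) [511.3 258.2 211.7  61.  -17.4]
(454, 0, 106, 56) [542.4 -32.2 131.8  61.4  77.4]
now [443.3 274.6 252.9] -16.82 w 94.1 t 31.57 j6 2.31 -> move [ 2.7  -0.06  9.88] yaw -0.02
```

```bash
python3 - <<'E'
from h import *
mv(511.3,258.2,5,-17.1)
E
```

```text
now [443.3 274.6 252.9] -16.82 w 94.1 t 31.57 j6 2.31 -> move [ 2.79 -0.16  9.92] yaw 0.05
```

servo_tool(
  moves=[
    [0.6,-0.1,1,0.05,0],
    [1.4,-0.16,2.4,0.05,0],
    [2.2,-0.16,3.8,0.05,0],
    [2.79,-0.16,5.2,0.05,0],
    [2.79,-0.16,6.6,0.05,0],
    [2.79,-0.16,8,0.05,0],
    [2.79,-0.16,9,0.05,0],
    [2.79,-0.16,9.5,0.05,0],
    [2.79,-0.16,9.8,0.05,0],
    [2.79,-0.16,9.8,0.05,0],
  ],
)

```text
time: 32.4
tool_pos: [0.5106, 0.2588, 0.0073]
ee_rot: [3.14, 0.001, -0.298]
wrist_force: [-0.2, -0.1, 1.6]
width: 0.0938
finger_force: 0.0
```

servo_tool(
  moves=[
    [0,0,0,0,0],
    [0,0,0,0,0],
  ],
)

```text
time: 32.57
tool_pos: [0.5127, 0.2603, 0.0109]
ee_rot: [-3.139, -0.004, -0.297]
wrist_force: [1.1, -0.5, 0.2]
width: 0.094
finger_force: 0.0
```

servo_tool(
  moves=[
    [-0.02,0.06,0.15,0,0],
    [-0.02,0.06,0.28,0,0],
    [-0.02,0.06,0.28,0,0],
    [-0.02,0.06,0.28,0,0],
    [-0.02,0.06,0.28,0,0],
  ],
)

```text
time: 32.98
tool_pos: [0.51, 0.2586, 0.0014]
ee_rot: [-3.142, -0.0, -0.297]
wrist_force: [-0.2, -0.4, 0.1]
width: 0.0937
finger_force: 0.0
```

servo_tool(
  moves=[
    [0,0,-0.04,0,0.2],
    [0,0,-0.04,0,0.4],
    [0,0,-0.04,0,0.5],
    [0,0,-0.04,0,0.5],
    [0,0,-0.04,0,0.5],
    [0,0,-0.04,0,0.5],
    [0,0,-0.04,0,0.5],
    [0,0,-0.04,0,0.5],
    [0,0,-0.04,0,0.5],
  ],
)

```text
time: 33.73
tool_pos: [0.51, 0.2586, 0.0024]
ee_rot: [-3.141, -0.0, -0.297]
wrist_force: [0.5, 0.1, 0.4]
width: 0.0611
finger_force: 30.0
```

```bash
python3 - <<'E'
from h import *
s=snap("wrist");z=s["o"]["tool_pos"][2];print(s["o"]["tool_pos"],s["o"]["width"],s["o"]["wrist_force"])
edges(s,(250,270,290,300),20,110,.018)
mv(565,-237.5,160,-8.79)
E
```

```text
[0.51004891 0.2585844  0.00235082] 0.061110400254856805 [0.51773675 0.05258818 0.37905371]
250 [(78, -40, 97.0), (101, 41, 87.0)]
270 [(52, -13, 107.9), (73, 13, 99.1), (78, -33, 96.9), (81, 19, 95.6), (88, -12, 92.6), (101, 33, 87.0)]
290 [(52, -12, 107.9), (73, 38, 99.1), (79, -66, 96.5), (101, 39, 87.0)]
300 [(52, -16, 108.0), (78, -28, 96.9), (101, 27, 87.0)]
now [510.  258.6   2.3] -17.01 w 61.4 t 33.78 j6 2.24 -> move [ 7.91 18.33 -6.31] yaw -1.37
```

servo_tool(
  moves=[
    [0,0,-0.1,0,0.55],
    [0,0,-0.4,0,0.55],
    [0,0,-1,0,0.55],
    [0,0,-1.8,0,0.55],
    [0,0,-2.8,0,0.55],
    [0,0,-3.8,0,0.55],
    [0,0,-4.8,0,0.55],
    [0,0,-5.6,0,0.55],
    [0,0,-6.1,0,0.55],
    [0,0,-6.3,0,0.55],
  ],
)

```text
time: 34.62
tool_pos: [0.5111, 0.2588, 0.163]
ee_rot: [-3.139, -0.004, -0.297]
wrist_force: [0.4, -0.0, -1.0]
width: 0.0615
finger_force: 30.0
```

```bash
python3 - <<'E'
from h import *
s=snap("wrist");z=s["o"]["tool_pos"][2];print(s["o"]["tool_pos"],s["o"]["width"],s["o"]["wrist_force"])
edges(s,(250,270,290,300),20,110,z+.0157)
mv(563.9,-237.4,160,-8.79)
E
```

```text
[0.51107427 0.2588497  0.16297184] 0.06148537768707747 [ 0.39027435 -0.00639616 -1.04666302]
250 [(78, -38, 96.9), (101, 39, 86.9)]
270 [(52, -16, 108.0), (78, -33, 96.9), (101, 32, 86.9)]
290 [(53, -48, 107.5), (78, -36, 96.9), (101, 37, 86.9)]
300 [(53, -60, 107.5), (78, -26, 96.9), (101, 27, 86.9)]
now [510.9 258.8 162.4] -17.01 w 61.5 t 34.67 j6 2.24 -> move [ 7.83 18.36  0.1 ] yaw -1.37
```

servo_tool(
  moves=[
    [0.1,0.2,0,0,0.55],
    [0.3,0.8,0,0,0.55],
    [0.8,1.8,0,0,0.55],
    [1.3,3,0,0,0.55],
    [1.8,4.3,0,0,0.55],
    [2.4,5.6,0,0,0.55],
    [2.9,6.9,0,0,0.55],
    [3.5,8.2,0,0,0.55],
    [4.1,9.5,0,0,0.55],
    [4.6,10.8,0,0,0.55],
  ],
)

```text
time: 35.5
tool_pos: [0.5397, -0.0354, 0.1573]
ee_rot: [3.141, 0.004, -0.297]
wrist_force: [0.7, 0.4, -1.0]
width: 0.0614
finger_force: 30.0
```

servo_tool(
  moves=[
    [0.5,1.3,0,-0.2,0.55],
    [1.1,2.6,0,-0.4,0.55],
    [1.7,3.9,0,-0.6,0.55],
    [2.2,5.2,0,-0.8,0.55],
    [2.7,6.3,0,-1,0.55],
    [3,7.1,0,-1.2,0.55],
    [3.2,7.5,0,-1.37,0.55],
    [3.24,7.56,0,-1.37,0.55],
    [3.24,7.56,0,-1.37,0.55],
    [3.24,7.56,0,-1.37,0.55],
  ],
)

```text
time: 36.33
tool_pos: [0.5624, -0.2369, 0.1584]
ee_rot: [-3.14, 0.003, -0.153]
wrist_force: [0.1, 0.3, -2.6]
width: 0.0615
finger_force: 30.0
```

servo_tool(
  moves=[
    [0,0,0.3,0,0.55],
    [0,0,0.8,0,0.55],
    [0,0,1.4,0,0.55],
    [0,0,1.9,0,0.55],
    [0,0,2.3,0,0.55],
    [0,0,2.4,0,0.55],
    [0,0,2.4,0,0.55],
    [0,0,2.4,0,0.55],
    [0,0,2.4,0,0.55],
  ],
)

```text
time: 37.08
tool_pos: [0.5637, -0.2381, 0.1009]
ee_rot: [3.141, -0.002, -0.153]
wrist_force: [0.3, 0.5, -1.3]
width: 0.0618
finger_force: 30.0
```

```bash
python3 - <<'E'
from h import *
print(robot.get_obs()["wrist_force"])
mv(564.1,-237.5,72.3,-8.79)
E
```

```text
[ 0.26621793  0.45011439 -1.2538691 ]
now [ 563.7 -238.1  100.9] -8.79 w 61.8 t 37.08 j6 1.23 -> move [ 0.01 -0.02  1.14] yaw 0.0
```

servo_tool(
  moves=[
    [0.01,-0.02,0.1,0,0.55],
    [0.01,-0.02,0.25,0,0.55],
    [0.01,-0.02,0.4,0,0.55],
    [0.01,-0.02,0.55,0,0.55],
    [0.01,-0.02,0.7,0,0.55],
    [0.01,-0.02,0.8,0,0.55],
    [0.01,-0.02,0.9,0,0.55],
    [0.01,-0.02,1,0,0.55],
    [0.01,-0.02,1.08,0,0.55],
    [0.01,-0.02,1.08,0,0.55],
  ],
)

```text
time: 37.92
tool_pos: [0.5634, -0.2373, 0.0727]
ee_rot: [3.142, 0.0, -0.153]
wrist_force: [0.8, -0.4, -1.2]
width: 0.0618
finger_force: 30.0
```

servo_tool(
  moves=[
    [0,0,0.03,0,0.55],
    [0,0,0.06,0,0.55],
    [0,0,0.08,0,0.55],
    [0,0,0.08,0,0.55],
  ],
)

```text
time: 38.25
tool_pos: [0.5636, -0.2374, 0.0723]
ee_rot: [3.141, -0.001, -0.153]
wrist_force: [-2.5, 0.1, 6.0]
width: 0.0618
finger_force: 30.0
```

Home contact came at the expected height of 72.3. I'll release and back off.

servo_tool(
  moves=[
    [0,0,0,0,0],
    [0,0,0,0,0],
    [0,0,0,0,0],
    [0,0,-0.3,0,0],
    [0,0,-1.2,0,0],
    [0,0,-2.6,0,0],
    [0,0,-4,0,0],
    [0,0,-5,0,0],
    [0,0,-5.5,0,0],
    [0,0,-5.5,0,0],
  ],
)

```text
time: 39.08
tool_pos: [0.5651, -0.2381, 0.2129]
ee_rot: [3.139, -0.008, -0.153]
wrist_force: [-0.7, -0.0, -0.9]
width: 0.094
finger_force: 0.0
```

servo_tool(
  moves=[
    [-1,0,-0.4,0,0],
    [-2,0,-1,0,0],
    [-3,0,-1.4,0,0],
    [-3,0,-1.4,0,0],
    [-3,0,-1.4,0,0],
  ],
)

```text
time: 39.5
tool_pos: [0.4886, -0.2257, 0.2424]
ee_rot: [-3.141, 0.001, -0.154]
wrist_force: [-0.7, 0.1, -0.8]
width: 0.0942
finger_force: 0.0
```

```bash
python3 - <<'E'
from h import *
for n in("wrist","top"):
    s=snap(n)
    for c in cv2.findContours(wood(s["image"]),0,2)[0]:
        if 1000<cv2.contourArea(c)<16000: print(n,cv2.boundingRect(c),rect(s,c,.088))
# scene check: lid top corners of long box, predicted vs wood silhouette
s=snap("scene");m=wood(s["image"])
for ctr,yaw,L in(((.5645,-.2376),-8.79,.214),((.5761,-.019),25.2,.132)):
    a=np.radians(yaw);u=np.array([np.cos(a),np.sin(a)]);v=np.array([-u[1],u[0]])
    P=[[*(np.array(ctr)+i*u*L/2+j*v*.031),.088] for i in(1,-1) for j in(1,-1)]
    q=pix(s,P);print("pred",q.round(0).tolist())
    for c in cv2.findContours(m,0,2)[0]:
        if cv2.pointPolygonTest(c,tuple(map(float,q.mean(0))),False)>0:
            print("seen",[c.reshape(-1,2)[np.argmin(np.linalg.norm(c.reshape(-1,2)-p,axis=1))].tolist() for p in q],cv2.boundingRect(c))
h=cv2.cvtColor(s["image"],cv2.COLOR_BGR2HSV);b=cv2.inRange(h,(105,120,40),(120,255,255))
print("glue label",[cv2.boundingRect(c) for c in cv2.findContours(b,0,2)[0] if cv2.contourArea(c)>100],robot.get_obs()["time"])
E
```

```text
wrist (377, 400, 183, 20) [ 177.6 -435.   255.8   33.4   76.6]
wrist (461, 324, 38, 66) [ 260.6 -436.5  103.4   40.1    8.7]
wrist (57, 324, 38, 66) [335.   43.1 104.1  40.3 -26.6]
wrist (0, 72, 142, 142) [584.1 -33.2 135.8  93.3  27.5]
wrist (244, 0, 69, 229) [ 563.2 -238.2  209.7   61.    -9.1]
top (0, 363, 82, 57) [170.8 516.4 166.8 110.4  90. ]
top (275, 149, 55, 70) [574.9 -17.6 131.3  62.9  24.9]
top (390, 134, 40, 58) [ 613.4 -238.6  113.1   72.1   -9.2]
top (370, 56, 113, 16) [ 820.6 -283.7  234.6   25.2   86. ]
top (506, 38, 54, 89) [ 776.8 -523.7  173.   126.3   10.2]
pred [[234.0, 281.0], [198.0, 292.0], [203.0, 217.0], [173.0, 224.0]]
seen [[233, 281], [197, 293], [204, 218], [175, 225]] (175, 218, 61, 104)
pred [[340.0, 219.0], [324.0, 235.0], [285.0, 201.0], [268.0, 215.0]]
seen [[339, 219], [333, 228], [285, 202], [270, 215]] (270, 198, 85, 69)
glue label [(408, 252, 28, 24)] 39.65
```

```bash
python3 -c "
from bench import robot
print(robot.close_job())"
```

```text
the job is handed in; nothing more can be done
None
```

Both boxes are closed and the job is handed in at about 40 s: each tray sits on its matching base and each lid on its tray, all checked home by height and camera, and the glue bottle is still standing.

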